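Torch back on its sloped charging stand

TASK

Put the yellow torch back on its charging stand: lay it along the narrow sloped rail, clip side up and lens at the high end, with its tail down against the stop at the foot of the rail. Keep hold of it until it is resting on the rail, then let go and leave it lying there, and do not disturb the other things on the ledge.

Things in the scene. Friction and masses are not known exactly. Their poses are not given: they have to be found in the camera images.
- torch: Yellow box-shaped torch, mm: 160 long, 36 wide, 32 thick; black head (last 40) 42 wide, 36 thick, underside flush; dark rubber tail. Steel spring clip on top of the rear half, up to 42 above the underside. Origin: centre of the underside, 80 from either end; x along it to the lens, y across, z up out of the clip side. Starts lying on its underside; about 0.25 kg.
- torch_lens (a point): Centre of the torch's lens, at the end of the head: 80 along x and 18 above the underside from the torch's origin.
- stand: Fixed grey charging stand: base plate 200 x 100 x 14, carrying the sloped black rail on two posts 20 wide. Origin: centre of the base's underside, on the ledge. x points horizontally to the rail's high end, z up.
- rail: The stand's black rail: 140 long, 26 wide, 16 thick, no sides, rising at 30 degrees. Origin: middle of its upper face where it meets the stop at its foot, 62 above the ledge; x up the slope, y level across, z square out of the face. Stop: block 40 wide, 20 high above the face, two brass contacts. A torch fully home has its origin at x 80, y 0, z 0 here.
- screwdriver: Black-handled screwdriver lying flat, 200 long; bystander. Origin at its underside.
- lamp_base: White ceramic lamp base, 110 across, 62 high; bystander. Origin at the centre of its underside.
- bulb: Glass spotlight bulb standing on its face, 66 across, 103 high; bystander. Origin at the centre of its underside.
- tape: Roll of blue tape, 110 across, 48 high; bystander. Origin at the centre of its underside.
- jar: Amber glass jar with steel lid, 72 across, 85 high; bystander. Origin at the centre of its underside.
- paint_tin: Small paint tin, 84 across, 110 high; bystander. Origin at the centre of its underside.
- crates: Two clear plastic crates nested in a stack, 360 x 270, 258 high with the rims; fixed. Origin at the centre of the underside, long side along x.
- toolbox: Red toolbox, 400 x 190, 190 high with its handle; fixed. Origin at the centre of the underside, long side along x.

How it is judged:
By the outcome, as a careful person would: the job done as asked, in the order asked, and still so for the second after the job is handed in, with the robot touching nothing.
It also fails if it takes over 40 s, if anything falls off the work surface, if the arm or the gripper's body presses on something with over 40 N, if the wrist force passes 120 N, or if a joint passes its speed limit or range.

ROBOT

A 6-joint arm with a two-finger parallel gripper is mounted at the origin on the work surface. World frame = base frame: x ahead of the robot, y to its left, z up, the work surface at z = 0. Lengths are in m, angles in degrees, forces in N, time in s.
With the tool pointing down it reaches from about 0.375 to 0.9 m from the base axis. Payload 3.1 kg.
Tool frame: the origin (TCP) lies on the centre line of the jaws, within the pads' length; the fingertips stand 19 mm ahead of it and the grasp point (between the pads) is the TCP (tips_ahead is the distance from the TCP to the fingertips, in m); z points along the fingers, y is the line along which they close (so a half turn about z gives the same grasp; the last joint's range is limited). The gripper opens to 87 mm and grips with 3 to 60 N. Pads are 19 mm wide; open, the fingers measure 117 mm over their backs; the gripper's body (75 mm by 190 mm) begins 51 mm behind the grasp point.
Start: joints at [-87.405, 30.224, 82.088, -0, 67.689, -10.227], TCP at [0.139, -0.609, 0.242] pointing down, gripper open.
Joint ranges: [-176.69, 176.69], [-43.24, 126.21], [12.49, 139.97], [-82, 262], [0, 151.66], [-163.58, 163.58]. Speed limits (degrees/s): [159.86, 159.86, 180, 180, 180, 180].

INTERFACE

Orientations are given as a 3x3 rotation matrix whose columns are the frame's x, y, z axes.
In Python, from rig import read_state, capture, hand_in, trace, landmark_of, tips_ahead gives the robot as it stands.
- The arm moves only by the shell command python3 -m jog 'ROWS'. ROWS is JSON, a list of rows, each an object of numbers: "tx", "ty", "tz": the shift along the tool's x, y, z in cm; "roll": the turn about the tool's z in rad; "jaw": the opening, from 0 (shut) to 1 (fully open). A call has 1 to 8 rows; each row shifts and turns the commanded pose from where the row before left it, along the tool's axes as they then stand; what a row does not reach is not made up. A row lasts 1/10 s, in which the tool goes at most 50 mm and 8.59 degrees, less where a joint would pass 70% of its speed; a pose out of reach is approached as far as the arm can. A call with a gripper value outside its range is refused whole. The fingers move at their own pace and stop on an object; the grip force is fixed at half the most. Time passes only in rows, so rows that do not move let the fingers close. It gives the time, the measured TCP pose, the force, the opening and the grip force at its end, in the units of the state.
- read_state(): the state, without advancing time (a new reading comes with each control period).
- capture(name): name is "side" or "top" or "wrist"; returns a dict with "img" (480x640x3 uint8, red, green, blue), "vertical_fov" (degrees; the focal length in pixels is half the picture's height over the tangent of half this angle, whatever the lens; pixels are square), "cx", "cy" (the principal point, pixels), "k1" (the pictures are not rectified: a ray, as slopes to the right and down, at radius r is drawn at 1 + k1 r^2 times it, then the intrinsics apply), "cam_to_world" (4x4, takes a point from camera to world coordinates); the wrist camera has in their place "tool_from_camera" (4x4, takes a point from camera to tool coordinates, whose origin is the TCP and whose axes are the flange's). Camera axes: x right, y up, looking along -z (the intrinsics and any distortion apply to the point x, -y, -z); pixel columns grow to the right and rows downward; lengths in m; the calibration is good to about 2 mm. A picture is of the moment at which its call begins: read the wrist's pose just before it. There is no depth.
- hand_in(): hands the job in; it is judged then, once.
Trained networks look in the newest picture that a camera, given by its name, has taken for a name from the list of things; names that differ only in an ending like _2 or _b are one class to them, and where a whole thing is asked for, a point or a joint stands for the part that bears it (a point fixed in the world has none). Each returns a list of dicts, best first, with "p" (0 to 1); they miss things now and then, are a little off and sometimes report something else, mostly with a low value. They report only what shows in the picture. A call takes as long as a camera call.
- trace(camera, thing): "pixels" (480x640 bool, what is visible of it) and "bbox" ([left, top, width, height] in pixels, round what is visible of it).
- landmark_of(camera, thing): "point" ([row, column] in pixels: a listed point, or the origin of a listed thing).
The state is a dict: "time_s": time; "joint_positions": joint angles; "qvel": joint speeds; "tau": joint torques, N m; "position": TCP position; "tcp_rot": TCP orientation; "force": force on the tool from outside, world axes, zero at the start; "moment": the same for the moment, N m; "opening": opening from 0.0 (shut) to 1.0 (fully open); "grasp_force": force on a finger pad.
Only numpy, scipy, OpenCV 4.12 (cv2) and the standard library are available. Lean on these libraries where they do the work, as an engineer would, in place of code of your own. Each camera call takes 0.05 s, during which the arm holds its last target. There are 200 camera calls.

## Working session

There is one attempt and no reset: what is moved stays moved. The work goes in short steps, Python scripts to look and compute and a shell command to move; the robot and the scene stay as the last step left them, time stands still between calls to the robot, and variables do not carry over. Pictures are saved under pics/ and viewed, at most 13 in all, crops included, and the job is handed in when it is done.

```bash
ls; mkdir -p pics
cat > h.py <<'E'
import numpy as np, cv2, json
from rig import *
def intr(c):
    f=240/np.tan(np.radians(c["vertical_fov"]/2)); 
    K=np.array([[f,0,c["cx"]],[0,f,c["cy"]],[0,0,1]]); return K,np.array([c["k1"],0,0,0,0.])
def pose(c,st=None):
    if "cam_to_world" in c: return np.array(c["cam_to_world"])
    T=np.eye(4);T[:3,:3]=st["tcp_rot"];T[:3,3]=st["position"]; return T@np.array(c["tool_from_camera"])
def ray(c,T,rc):
    K,d=intr(c); p=cv2.undistortPoints(np.array([[[rc[1],rc[0]]]],float),K,d)[0,0]
    v=T[:3,:3]@np.array([p[0],-p[1],-1]); return T[:3,3],v/np.linalg.norm(v)
def onz(c,T,rc,z):
    o,v=ray(c,T,rc); return o+v*(z-o[2])/v[2]
def tri(rays):
    A=sum(np.eye(3)-np.outer(v,v) for o,v in rays); b=sum((np.eye(3)-np.outer(v,v))@o for o,v in rays)
    x=np.linalg.solve(A,b); return x,[np.linalg.norm(np.cross(x-o,v)) for o,v in rays]
def proj(c,T,P):
    q=(np.linalg.inv(T)@np.r_[P,1])[:3]; K,d=intr(c)
    u=cv2.projectPoints(np.array([[q[0],-q[1],-q[2]]]),np.zeros(3),np.zeros(3),K,d)[0][0,0]; return u
E
python3 - <<'E'
from h import *
np.set_printoptions(precision=4,suppress=True)
C={}
for n in ["side","top"]:
    c=capture(n);cv2.imwrite(f"pics/{n}0.png",c["img"][:,:,::-1]);T=pose(c);C[n]=(c,T);print(n,T[:3,3],-T[:3,2],c["vertical_fov"],c["k1"])
    for t in ["torch","torch_lens","stand","rail","screwdriver","lamp_base","bulb","tape","jar","paint_tin","crates","toolbox"]:
        l=landmark_of(n,t)[:2]
        print(t,[(np.round(a["point"]),round(a["p"],2),onz(c,T,a["point"],.018 if t=="torch_lens" else .062 if t=="rail" else 0)[:2]) for a in l])
st=read_state();c=capture("wrist");cv2.imwrite("pics/w0.png",c["img"][:,:,::-1]);print(tips_ahead,st["tcp_rot"],c["tool_from_camera"])
E
```

```text
pics
side [-0.2714 -1.3553  1.0023] [ 0.4299  0.7408 -0.5161] 42.38677473942023 -0.15943965685953862
torch []
torch_lens []
stand [(array([305., 368.]), 0.61, array([ 0.5339, -0.2523]))]
rail [(array([292., 341.]), 0.92, array([ 0.4541, -0.2413]))]
screwdriver [(array([305., 366.]), 0.32, array([ 0.5295, -0.25  ]))]
lamp_base [(array([214., 337.]), 0.51, array([0.7295, 0.234 ]))]
bulb [(array([232., 372.]), 0.62, array([0.7674, 0.0728]))]
tape [(array([233., 370.]), 0.5, array([0.7588, 0.0706]))]
jar [(array([363., 300.]), 0.82, array([ 0.2607, -0.3718]))]
paint_tin []
crates [(array([230., 371.]), 0.24, array([0.7725, 0.088 ]))]
toolbox [(array([297., 345.]), 0.72, array([ 0.4995, -0.1904]))]
top [0.2858 0.018  1.6196] [ 0.1411 -0.0037 -0.99  ] 46.87413287372866 -0.01867895215731567
torch [(array([214., 245.]), 0.98, array([0.5856, 0.2209]))]
torch_lens [(array([182., 240.]), 0.56, array([0.6789, 0.2355]))]
stand [(array([184., 241.]), 0.7, array([0.6775, 0.2345])), (array([233., 403.]), 0.59, array([ 0.5295, -0.2493]))]
rail []
screwdriver [(array([236., 317.]), 0.9, array([0.5206, 0.0048])), (array([236., 527.]), 0.67, array([ 0.5244, -0.6185]))]
lamp_base [(array([166., 234.]), 0.63, array([0.7322, 0.2552]))]
bulb [(array([158., 294.]), 0.97, array([0.7586, 0.0752]))]
tape [(array([157., 406.]), 0.7, array([ 0.764 , -0.2636]))]
jar [(array([326., 444.]), 0.58, array([ 0.2599, -0.3636]))]
paint_tin [(array([304., 182.]), 0.63, array([0.3172, 0.3971]))]
crates [(array([237., 523.]), 0.61, array([ 0.5208, -0.6058]))]
toolbox [(array([244., 107.]), 0.64, array([0.4933, 0.6259]))]
0.019 [[ 0.9751  0.2219  0.    ]
 [ 0.2219 -0.9751  0.    ]
 [ 0.     -0.     -1.    ]] [[-0.0007  0.9692  0.2463  0.0662]
 [ 1.      0.0008 -0.0004  0.0005]
 [-0.0006  0.2463 -0.9692 -0.1436]
 [ 0.      0.      0.      1.    ]]
```

View pics/top0.png

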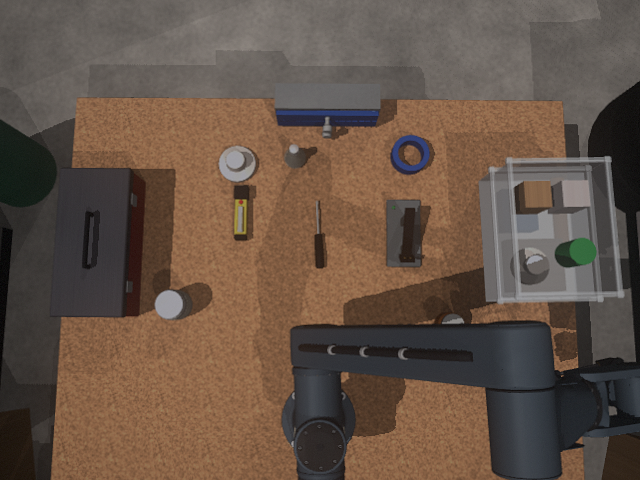

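View pics/side0.png

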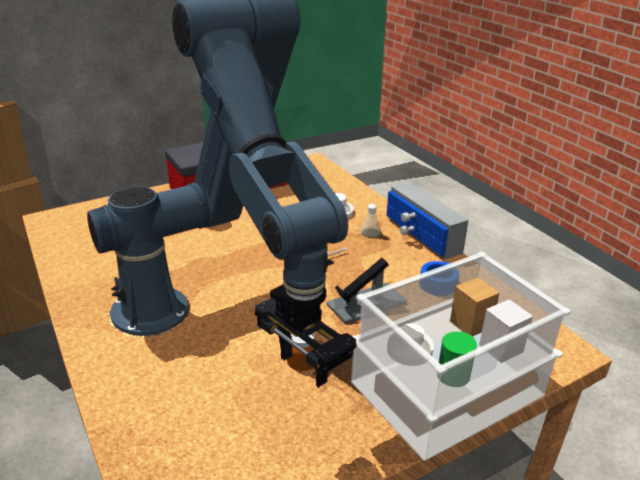

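The top view shows the torch at about (col 241, row 213), head towards +x. The stand is at (403, 233), with the rail's high end up the picture (+x) and the stop at (403, 262). The side view agrees: the rail rises towards +x. I'll move the wrist camera over the stand first, then over the torch.

```bash
python3 -m jog '[{"tz":-4.5},{"tz":-4.5},{"tx":3.5,"ty":-2.9},{"tx":3.5,"ty":-2.9},{"tx":3.5,"ty":-2.9},{"tx":3.5,"ty":-2.9},{"tx":3.5,"ty":-2.9},{"tx":3.5,"ty":-2.9}]'; python3 -m jog '[{"tx":3.5,"ty":-2.9},{"tx":3.5,"ty":-2.9},{"tx":3.5,"ty":-2.9},{"tx":3.5,"ty":-2.9},{},{}]'
cat > look.py <<'E'
from h import *; import sys,pickle
np.set_printoptions(precision=4,suppress=True)
name=sys.argv[1]; st=read_state();c=capture("wrist");T=pose(c,st)
cv2.imwrite(f"pics/{name}.png",c["img"][:,:,::-1]); R=[]
for t in sys.argv[2:]:
    l=landmark_of("wrist",t)[:2]; m=trace("wrist",t)[:1]
    print(t,[(np.round(a["point"],1),round(a["p"],2)) for a in l],[(b["bbox"],b["p"]) for b in m])
    R.append((t,l,m))
pickle.dump((c,T,st,R),open(name+".pkl","wb")); print(st["position"],st["time_s"])
E
python3 look.py ws1 stand rail
```

```text
stand [] []
rail [] []
[ 0.1387 -0.6094  0.2415] 1.35$[0]: bad value
$[0]: bad value
```

```bash
python3 -m jog '[{"tx":0,"ty":0,"tz":-4.5,"roll":0,"jaw":1},{"tx":0,"ty":0,"tz":-4.5,"roll":0,"jaw":1},{"tx":3.5,"ty":-2.9,"tz":0,"roll":0,"jaw":1},{"tx":3.5,"ty":-2.9,"tz":0,"roll":0,"jaw":1},{"tx":3.5,"ty":-2.9,"tz":0,"roll":0,"jaw":1},{"tx":3.5,"ty":-2.9,"tz":0,"roll":0,"jaw":1},{"tx":3.5,"ty":-2.9,"tz":0,"roll":0,"jaw":1},{"tx":3.5,"ty":-2.9,"tz":0,"roll":0,"jaw":1}]'
```

```text
time_s: 2.4
position: [0.3057, -0.3916, 0.3317]
tcp_rot: [[0.975, 0.221, 0.0], [0.221, -0.975, -0.0], [0.0, 0.001, -1.0]]
force: [-0.0, -0.2, 0.1]
opening: 0.999
grasp_force: 0.0
```

```bash
python3 -m jog '[{"tx":3.5,"ty":-2.9,"tz":0,"roll":0,"jaw":1},{"tx":3.5,"ty":-2.9,"tz":0,"roll":0,"jaw":1},{"tx":3.5,"ty":-2.9,"tz":0,"roll":0,"jaw":1},{"tx":3.5,"ty":-2.9,"tz":0,"roll":0,"jaw":1},{"tx":0,"ty":0,"tz":0,"roll":0,"jaw":1},{"tx":0,"ty":0,"tz":0,"roll":0,"jaw":1}]'; python3 look.py ws1 stand rail
```

```text
time_s: 3.0
position: [0.4161, -0.2481, 0.3317]
tcp_rot: [[0.974, 0.225, -0.0], [0.225, -0.974, -0.001], [-0.0, 0.001, -1.0]]
force: [0.7, -0.2, -0.7]
opening: 0.997
grasp_force: 0.0
stand [(array([116.8, 342.6]), 0.97)] [([286.8, 23.5, 113.8, 178.2], 0.7)]
rail [(array([176.7, 331.4]), 0.85)] [([309.2, 44.3, 65.7, 153.7], 0.87)]
[ 0.4161 -0.2481  0.3317] 3.0
```

View pics/ws1.png

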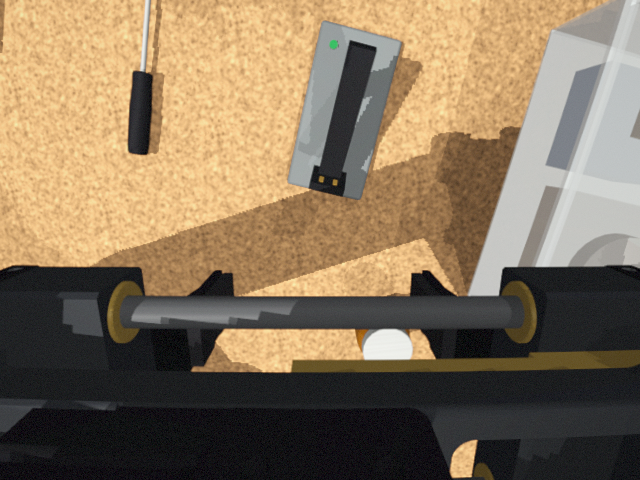

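The picture shows the stand: base corners near (324,21), (401,41), (361,199) and (289,182), rail top end at (351..376, 41..47), stop at (328,180). I'll take a second view of it on the way to the torch.

```bash
python3 -m jog '[{"tx":1.3,"ty":-4.3,"tz":0,"roll":0,"jaw":1},{"tx":1.3,"ty":-4.3,"tz":0,"roll":0,"jaw":1},{"tx":1.3,"ty":-4.3,"tz":0,"roll":0,"jaw":1},{"tx":0,"ty":0,"tz":0,"roll":0,"jaw":1},{"tx":0,"ty":0,"tz":0,"roll":0,"jaw":1}]'; python3 look.py ws2 stand rail
python3 -m jog '[{"tx":1.3,"ty":-4.3,"tz":0,"roll":0,"jaw":1},{"tx":1.3,"ty":-4.3,"tz":0,"roll":0,"jaw":1},{"tx":1.3,"ty":-4.3,"tz":0,"roll":0,"jaw":1},{"tx":1.3,"ty":-4.3,"tz":0,"roll":0,"jaw":1},{"tx":1.3,"ty":-4.3,"tz":0,"roll":0,"jaw":1},{"tx":1.3,"ty":-4.3,"tz":0,"roll":0,"jaw":1},{"tx":0,"ty":0,"tz":0,"roll":0,"jaw":1},{"tx":0,"ty":0,"tz":0,"roll":0,"jaw":1}]'; python3 look.py wt1 torch torch_lens
```

```text
time_s: 3.75
position: [0.4249, -0.1147, 0.3318]
tcp_rot: [[0.975, 0.223, 0.0], [0.223, -0.975, -0.001], [0.0, 0.001, -1.0]]
force: [1.0, 0.2, 0.0]
opening: 1.004
grasp_force: 0.0
stand [(array([146.2, 437.8]), 0.87)] [([381.6, 55.1, 126.2, 172.5], 0.89)]
rail [(array([211.9, 435.4]), 0.95)] [([417.7, 86.7, 92.9, 143.5], 0.95)]
[ 0.4249 -0.1147  0.3318] 3.75
time_s: 4.8
position: [0.444, 0.1543, 0.3313]
tcp_rot: [[0.975, 0.223, -0.0], [0.223, -0.975, -0.001], [-0.001, 0.001, -1.0]]
force: [-0.3, 0.4, 0.3]
opening: 1.004
grasp_force: 0.0
torch [(array([ 80.4, 290.3]), 0.66)] [([262.1, 1.0, 53.9, 143.4], 0.74)]
torch_lens [(array([  4.1, 301.6]), 0.83)] [([260.2, 0.5, 59.0, 144.1], 0.6)]
[0.444  0.1543 0.3313] 4.8
```

```bash
python3 -m jog '[{"tx":4,"ty":0,"tz":0,"roll":0,"jaw":1},{"tx":4,"ty":0,"tz":0,"roll":0,"jaw":1},{"tx":0,"ty":-4,"tz":0,"roll":0,"jaw":1},{"tx":0,"ty":0,"tz":0,"roll":0,"jaw":1},{"tx":0,"ty":0,"tz":0,"roll":0,"jaw":1}]'; python3 look.py wt2 torch torch_lens
python3 - <<'E'
from h import *; import pickle
np.set_printoptions(precision=4,suppress=True)
D={k:pickle.load(open(k+".pkl","rb")) for k in ["ws1","ws2","wt1","wt2"]}
for a,b in (("ws1","ws2"),("wt1","wt2")):
    for i in range(2):
        r=[ray(D[k][0],D[k][1],D[k][3][i][1][0]["point"]) for k in (a,b)]
        print(D[a][3][i][0],*tri(r))
for k in ("wt1","wt2"):
    c,T,_,R=D[k]; m=R[0][2][0]["pixels"].astype(np.uint8)
    cn=max(cv2.findContours(m,0,2)[0],key=cv2.contourArea); box=cv2.boxPoints(cv2.minAreaRect(cn))
    print(k,np.round(box),[onz(c,T,p[::-1],.034)[:2] for p in box])
for k in ("ws1","ws2"):
    c,T,_,R=D[k]
    for i in (0,1):
        m=R[i][2][0]["pixels"].astype(np.uint8); cn=max(cv2.findContours(m,0,2)[0],key=cv2.contourArea); box=cv2.boxPoints(cv2.minAreaRect(cn))
        print(k,R[i][0],np.round(box).tolist(),[onz(c,T,p[::-1],.014)[:2] for p in box])
def crop(k,x0,y0,w,h): return cv2.resize(D[k][0]["img"][y0:y0+h,x0:x0+w,::-1],(400,600))
cv2.imwrite("pics/c1.png",np.hstack([crop("ws2",375,50,140,210),crop("wt2",260,40,140,210)]))
E
```

```text
time_s: 5.55
position: [0.5128, 0.2104, 0.3312]
tcp_rot: [[0.975, 0.222, -0.001], [0.222, -0.975, -0.001], [-0.001, 0.001, -1.0]]
force: [-0.9, -0.1, 0.5]
opening: 1.0
grasp_force: 0.0
torch [] [([293.1, 73.7, 54.2, 133.9], 0.9)]
torch_lens [(array([ 77.7, 332. ]), 0.97)] [([292.4, 69.5, 57.8, 137.7], 0.55)]
[0.5128 0.2104 0.3312] 5.55
stand [ 0.5306 -0.2512 -0.0092] [np.float64(0.0007523880430639556), np.float64(0.0007523880430637848)]
rail [ 0.4529 -0.2519  0.054 ] [np.float64(0.0018972457815397438), np.float64(0.001897245781539889)]Traceback (most recent call last):
  File "<stdin>", line 6, in <module>
IndexError: list index out of range
```

Run:
```python
from h import *; import pickle
np.set_printoptions(precision=4,suppress=True)
D={k:pickle.load(open(k+".pkl","rb")) for k in ["ws1","ws2","wt1","wt2"]}
r=[ray(D[k][0],D[k][1],D[k][3][1][1][0]["point"]) for k in ("wt1","wt2")]
print("lens",*tri(r))
for k in ("wt1","wt2"):
    c,T,_,R=D[k]; m=R[0][2][0]["pixels"].astype(np.uint8)
    cn=max(cv2.findContours(m,0,2)[0],key=cv2.contourArea); box=cv2.boxPoints(cv2.minAreaRect(cn))
    print(k,np.round(box).tolist(),[onz(c,T,p[::-1],.034)[:2] for p in box])
def crop(k,x0,y0,w,h): return cv2.resize(D[k][0]["img"][y0:y0+h,x0:x0+w,::-1],(400,600),interpolation=cv2.INTER_CUBIC)
cv2.imwrite("pics/c1.png",np.hstack([crop("ws2",375,50,140,210),crop("wt2",260,40,140,210)]))
```

```text
lens [0.6659 0.2296 0.0178] [np.float64(0.001832221404335011), np.float64(0.0018322214043351495)]
wt1 [[256.0, 140.0], [280.0, -4.0], [319.0, 2.0], [295.0, 146.0]] [array([0.5044, 0.2481]), array([0.6645, 0.2511]), array([0.6676, 0.2073]), array([0.5073, 0.2008])]
wt2 [[289.0, 203.0], [315.0, 70.0], [351.0, 77.0], [325.0, 210.0]] [array([0.5065, 0.2506]), array([0.6655, 0.2518]), array([0.6672, 0.2092]), array([0.5075, 0.2044])]
```

View pics/c1.png

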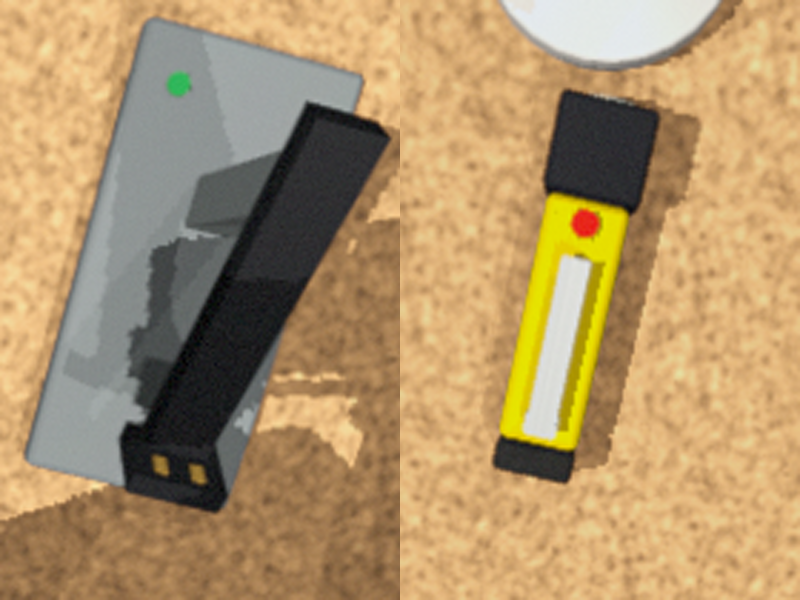

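The crops show the torch head up at crop (612,103) and tail end at (533,475), with the lamp base just beyond the head. The stand base corners are at (148,18), (362,76) and (27,462), the stop at about (175,465), and the rail top end at (308..388, 103..137).

Run:
```python
from h import *; import pickle
np.set_printoptions(precision=4,suppress=True)
D={k:pickle.load(open(k+".pkl","rb")) for k in ["ws1","ws2","wt1","wt2"]}
s=140/400
P=lambda k,u,v,z:onz(D[k][0],D[k][1],(v,u),z)
h=P("wt2",260+212*s,40+103*s,.036);t=P("wt2",260+133*s,40+475*s,.030);d=h-t
print("torch",h[:2],t[:2],np.hypot(*d[:2]),np.degrees(np.arctan2(d[1],d[0])))
for u,v in ((560,205),(633,215)): print("side at head joint",P("wt2",260+(u-400)*s,40+v*s,.032))
for k,pts in (("ws2",[(375+148*s,50+18*s),(375+362*s,50+76*s),(375+27*s,50+462*s)]),("ws1",[(324,21),(401,41),(289,182),(361,199)])):
    q=[P(k,u,v,.014) for u,v in pts]; d=q[0]-q[2];e=q[1]-q[0]
    print(k,"lens",np.hypot(*d[:2]),np.hypot(*e[:2]),"yaw",np.degrees(np.arctan2(d[1],d[0])),np.degrees(np.arctan2(e[1],e[0]))+90,"centre",((q[1]+q[2])/2)[:2])
    m=D[k][3][1][2][0]["pixels"]; vv,uu=np.nonzero(m); n=[]
    for row in range(vv.min(),vv.max()+1,12): n.append((row,uu[vv==row].min(),uu[vv==row].max()))
    print(n[:14])
zt=.062+.07
for k,a,b in (("ws1",(351,41),(376,47)),("ws2",(375+310*s,50+103*s),(375+388*s,50+137*s))):
    print("railtop",P(k,*a,zt),P(k,*b,zt))
for nm,i,j in (("left",(351,41),(375+310*s,50+103*s)),("right",(376,47),(375+388*s,50+137*s))):
    print(nm,*tri([ray(D["ws1"][0],D["ws1"][1],i[::-1]),ray(D["ws2"][0],D["ws2"][1],j[::-1])]))
```

```text
torch [0.6636 0.2288] [0.5067 0.2277] 0.1569573528688535 0.36711061713818444
side at head joint [0.6207 0.2408 0.032 ]
side at head joint [0.6236 0.2102 0.032 ]
ws2 lens 0.19579796876330735 0.09723778307161883 yaw -0.17464388973404602 0.0015702314560854802 centre [ 0.5303 -0.2485]
[(86, np.int64(482), np.int64(488)), (98, np.int64(477), np.int64(510)), (110, np.int64(470), np.int64(504)), (122, np.int64(463), np.int64(496)), (134, np.int64(458), np.int64(490)), (146, np.int64(452), np.int64(483)), (158, np.int64(445), np.int64(477)), (170, np.int64(439), np.int64(471)), (182, np.int64(432), np.int64(462)), (194, np.int64(427), np.int64(455)), (206, np.int64(417), np.int64(449)), (218, np.int64(418), np.int64(451))]
ws1 lens 0.19523511051563477 0.0948555185437571 yaw -0.42097628195212805 -0.11801738410525786 centre [ 0.5309 -0.2498]
[(41, np.int64(350), np.int64(355)), (53, np.int64(347), np.int64(375)), (65, np.int64(343), np.int64(371)), (77, np.int64(341), np.int64(368)), (89, np.int64(338), np.int64(364)), (101, np.int64(335), np.int64(361)), (113, np.int64(332), np.int64(358)), (125, np.int64(329), np.int64(354)), (137, np.int64(327), np.int64(350)), (149, np.int64(324), np.int64(347)), (161, np.int64(321), np.int64(343)), (173, np.int64(311), np.int64(345)), (185, np.int64(309), np.int64(343))]
railtop [ 0.5803 -0.238   0.132 ] [ 0.5806 -0.261   0.132 ]
railtop [ 0.5808 -0.233   0.132 ] [ 0.5771 -0.2615  0.132 ]
left [ 0.5843 -0.2382  0.1186] [np.float64(9.308642621745523e-05), np.float64(9.30864262175242e-05)]
right [ 0.5781 -0.2606  0.1347] [np.float64(0.0016563925678532727), np.float64(0.0016563925678531348)]
```

Stand: yaw about 0, centre (0.5306, -0.2495), rail centre line y ≈ -0.2493. The rail top end is at x ≈ 0.579, z ≈ 0.13, which puts the rail origin at x ≈ 0.458. Torch: yaw about 0.3°, centre (0.5855, 0.2285), lens z 0.018, which matches the text. I'll grasp 10 mm ahead of its centre.

```bash
python3 -m jog '[{"tx":0,"ty":0,"tz":0,"roll":0.11,"jaw":1},{"tx":0,"ty":0,"tz":0,"roll":0.11,"jaw":1},{"tx":4.1,"ty":-0.9,"tz":0,"roll":0,"jaw":1},{"tx":4.1,"ty":-0.9,"tz":0,"roll":0,"jaw":1},{"tx":0,"ty":0,"tz":4.5,"roll":0,"jaw":1},{"tx":0,"ty":0,"tz":4.5,"roll":0,"jaw":1},{"tx":0,"ty":0,"tz":4.5,"roll":0,"jaw":1},{"tx":0,"ty":0,"tz":0,"roll":0,"jaw":1}]'; python3 look.py wt3 torch_lens torch
```

```text
time_s: 6.6
position: [0.5901, 0.2277, 0.1899]
tcp_rot: [[1.0, 0.003, -0.015], [0.003, -1.0, -0.003], [-0.015, 0.003, -1.0]]
force: [-0.1, -0.1, -0.1]
opening: 1.003
grasp_force: 0.0
torch_lens [(array([137.5, 318.5]), 0.81)] [([290.6, 135.0, 56.1, 160.0], 0.75)]
torch [(array([227., 319.]), 0.6)] [([291.7, 135.3, 52.1, 162.5], 0.72)]
[0.5901 0.2277 0.1899] 6.6
```

View pics/wt3.png

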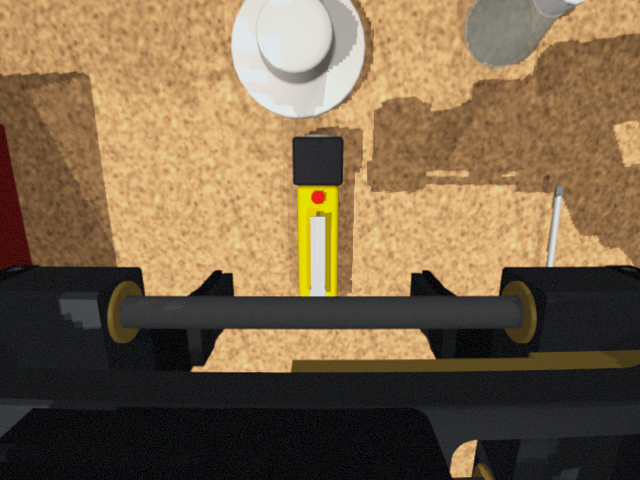

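The torch is centred between the fingers (midline at column 318) and aligned with them, so I'm descending.

```bash
python3 -m jog '[{"tx":0,"ty":0,"tz":4.5,"roll":0,"jaw":1},{"tx":0,"ty":0,"tz":4.5,"roll":0,"jaw":1},{"tx":0,"ty":0,"tz":4.0,"roll":0,"jaw":1},{"tx":0,"ty":0,"tz":2.0,"roll":0,"jaw":1},{"tx":0,"ty":0,"tz":0,"roll":0,"jaw":1},{"tx":0,"ty":0,"tz":0,"roll":0,"jaw":1},{"tx":0,"ty":0,"tz":0,"roll":0,"jaw":1}]'
```

```text
time_s: 7.55
position: [0.5972, 0.2299, 0.0495]
tcp_rot: [[1.0, 0.004, 0.006], [0.004, -1.0, 0.001], [0.006, -0.001, -1.0]]
force: [-0.3, 0.3, -0.2]
opening: 0.999
grasp_force: 0.0
```

```bash
python3 -m jog '[{"tx":0,"ty":0,"tz":1.4,"roll":0,"jaw":1},{"tx":0,"ty":0,"tz":1.0,"roll":0,"jaw":1},{"tx":0,"ty":0,"tz":0,"roll":0,"jaw":1},{"tx":0,"ty":0,"tz":0,"roll":0,"jaw":1},{"tx":0,"ty":0,"tz":0,"roll":0,"jaw":0.4},{"tx":0,"ty":0,"tz":0,"roll":0,"jaw":0},{"tx":0,"ty":0,"tz":0,"roll":0,"jaw":0},{"tx":0,"ty":0,"tz":0,"roll":0,"jaw":0}]'; python3 -m jog '[{"tx":0,"ty":0,"tz":0,"roll":0,"jaw":0},{"tx":0,"ty":0,"tz":0,"roll":0,"jaw":0},{"tx":0,"ty":0,"tz":0,"roll":0,"jaw":0},{"tx":0,"ty":0,"tz":0,"roll":0,"jaw":0}]'
```

```text
time_s: 8.35
position: [0.5951, 0.2295, 0.0228]
tcp_rot: [[1.0, 0.004, 0.0], [0.004, -1.0, 0.0], [0.0, -0.0, -1.0]]
force: [-0.3, -0.0, -0.2]
opening: 0.724
grasp_force: 0.0
time_s: 8.75
position: [0.5949, 0.2296, 0.0226]
tcp_rot: [[1.0, 0.004, 0.0], [0.004, -1.0, 0.0], [0.0, -0.0, -1.0]]
force: [-0.1, 1.6, 1.2]
opening: 0.408
grasp_force: 30.0
```

Gripped: opening 0.408 × 87 = 35.5 mm, matching the torch's width, at 30 N. The interface can't pitch the tool, so I'll do this in three steps:
- Lower the level torch until the underside of its head meets the rail's top end.
- Press down so it pivots in the pads to 30°.
- Slide it down to the stop.

```bash
python3 -m jog '[{"tx":0,"ty":0,"tz":-2.5,"roll":0,"jaw":0},{"tx":0,"ty":0,"tz":-4,"roll":0,"jaw":0},{"tx":0,"ty":0,"tz":-4,"roll":0,"jaw":0},{"tx":0,"ty":0,"tz":-4,"roll":0,"jaw":0},{"tx":0,"ty":0,"tz":-4,"roll":0,"jaw":0},{"tx":0,"ty":0,"tz":-4,"roll":0,"jaw":0},{"tx":-0.5,"ty":3,"tz":0,"roll":0,"jaw":0},{"tx":-0.5,"ty":4,"tz":0,"roll":0,"jaw":0}]'; python3 -m jog '[{"tx":-0.5,"ty":4,"tz":0,"roll":0,"jaw":0},{"tx":-0.5,"ty":4,"tz":0,"roll":0,"jaw":0},{"tx":-0.5,"ty":4,"tz":0,"roll":0,"jaw":0},{"tx":-0.5,"ty":4,"tz":0,"roll":0,"jaw":0},{"tx":-0.5,"ty":4,"tz":0,"roll":0,"jaw":0},{"tx":-0.5,"ty":4,"tz":0,"roll":0,"jaw":0},{"tx":-0.5,"ty":4,"tz":0,"roll":0,"jaw":0},{"tx":-0.5,"ty":4,"tz":0,"roll":0,"jaw":0}]'; python3 -m jog '[{"tx":-0.5,"ty":4,"tz":0,"roll":0,"jaw":0},{"tx":-0.5,"ty":4,"tz":0,"roll":0,"jaw":0},{"tx":0,"ty":0,"tz":0,"roll":0,"jaw":0},{"tx":0,"ty":0,"tz":0,"roll":0,"jaw":0},{"tx":0,"ty":0,"tz":0,"roll":0,"jaw":0},{"tx":0,"ty":0,"tz":0,"roll":0,"jaw":0}]'
python3 - <<'E'
from h import *
c=capture("side");cv2.imwrite("pics/s1.png",cv2.resize(c["img"][200:360,260:460,::-1],(800,640),interpolation=2)[:600])
E
python3 look.py ws3 stand rail
```

```text
time_s: 9.55
position: [0.5853, 0.1603, 0.2489]
tcp_rot: [[1.0, 0.007, 0.003], [0.007, -1.0, 0.001], [0.003, -0.001, -1.0]]
force: [-0.2, -1.2, -4.5]
opening: 0.405
grasp_force: 30.0
time_s: 10.35
position: [0.5452, -0.162, 0.2468]
tcp_rot: [[1.0, 0.004, -0.002], [0.004, -1.0, 0.001], [-0.002, -0.001, -1.0]]
force: [0.7, 0.2, -3.1]
opening: 0.411
grasp_force: 30.0
time_s: 10.95
position: [0.5365, -0.2392, 0.2472]
tcp_rot: [[1.0, 0.005, -0.001], [0.005, -1.0, 0.001], [-0.001, -0.001, -1.0]]
force: [-0.5, -0.3, -3.3]
opening: 0.413
grasp_force: 30.0
stand [] [([285.8, 124.0, 92.3, 148.1], 0.92)]
rail [] [([0.0, 0.0, 44.9, 31.5], 0.18)]
[ 0.5367 -0.2393  0.2474] 11.0
```

View pics/s1.png

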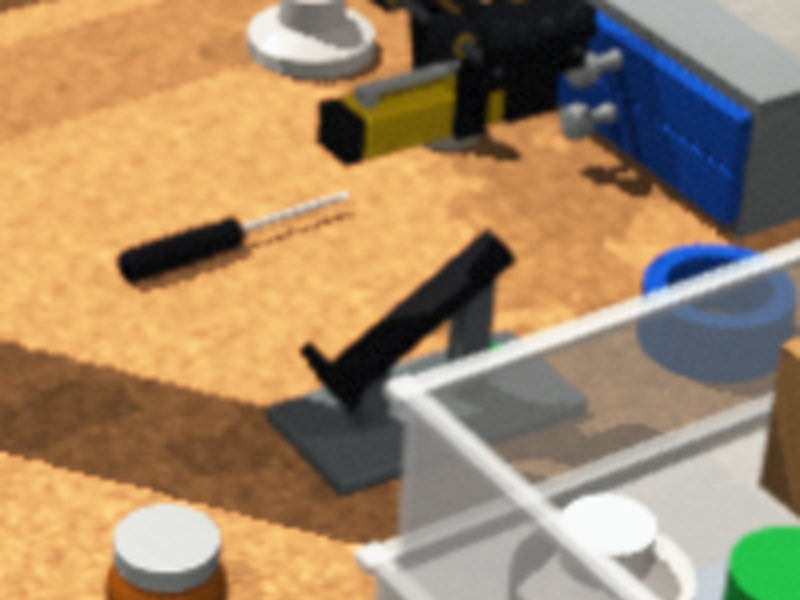

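View pics/ws3.png

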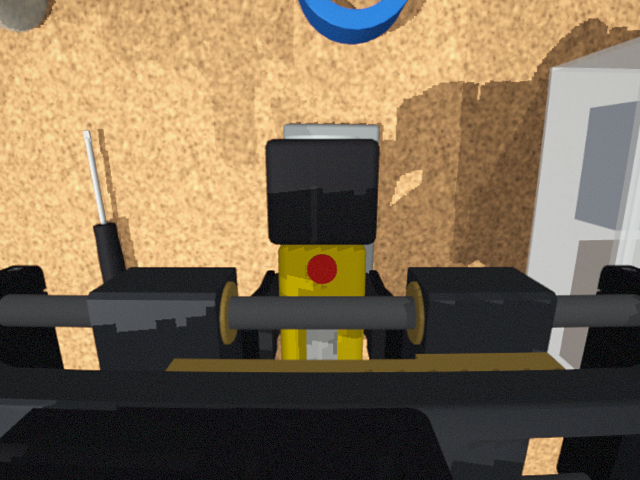

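The torch is held level over the stand, its head centred about 9 px left of the base centre, consistent with the 10 mm of y still to go. Align, then descend to just above contact.

```bash
python3 -m jog '[{"tx":-0.5,"ty":1.0,"tz":0,"roll":0,"jaw":0},{"tx":0,"ty":0,"tz":3,"roll":0,"jaw":0},{"tx":0,"ty":0,"tz":3,"roll":0,"jaw":0},{"tx":0,"ty":0,"tz":2,"roll":0,"jaw":0},{"tx":0,"ty":0,"tz":0.3,"roll":0,"jaw":0},{"tx":0,"ty":0,"tz":0,"roll":0,"jaw":0},{"tx":0,"ty":0,"tz":0,"roll":0,"jaw":0},{"tx":0,"ty":0,"tz":0,"roll":0,"jaw":0}]';  python3 -m jog '[{"tx":0,"ty":0,"tz":0.4,"roll":0,"jaw":0},{"tx":0,"ty":0,"tz":0.4,"roll":0,"jaw":0},{"tx":0,"ty":0,"tz":0.3,"roll":0,"jaw":0},{"tx":0,"ty":0,"tz":0.3,"roll":0,"jaw":0},{"tx":0,"ty":0,"tz":0,"roll":0,"jaw":0},{"tx":0,"ty":0,"tz":0,"roll":0,"jaw":0}]'
python3 - <<'E'
from h import *
c=capture("side");cv2.imwrite("pics/s2.png",cv2.resize(c["img"][210:330,290:450,::-1],(800,600),interpolation=2))
E
```

```text
time_s: 12.05
position: [0.5326, -0.2516, 0.1661]
tcp_rot: [[1.0, 0.004, 0.003], [0.004, -1.0, -0.002], [0.003, 0.002, -1.0]]
force: [0.5, 0.4, -3.4]
opening: 0.415
grasp_force: 30.0
time_s: 12.65
position: [0.5315, -0.2508, 0.1507]
tcp_rot: [[1.0, 0.004, -0.0], [0.004, -1.0, 0.0], [-0.0, -0.0, -1.0]]
force: [-3.8, -0.9, 2.2]
opening: 0.41
grasp_force: 30.0
```

View pics/s2.png

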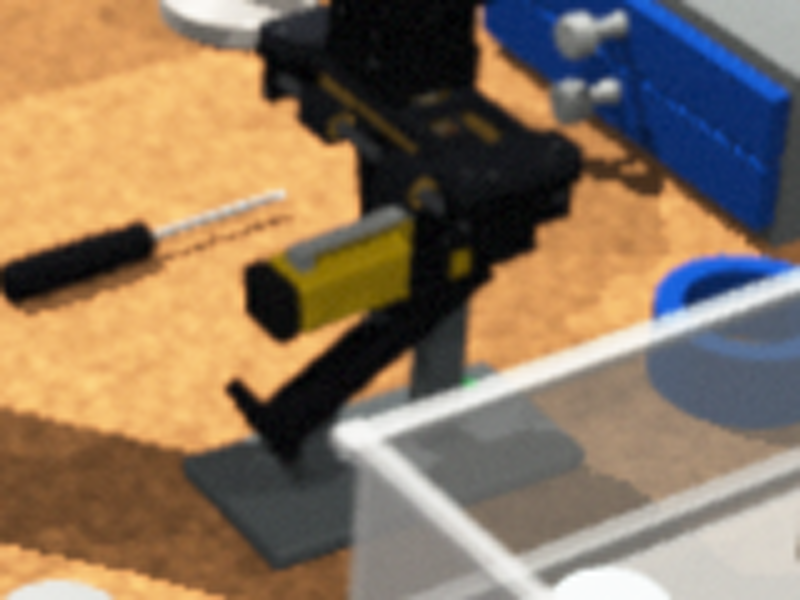

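Contact was at about z 0.154, as predicted, with 5.6 N on the head. Continuing to press so that it pivots.

```bash
python3 -m jog '[{"tx":0,"ty":-0.1,"tz":0.3,"roll":0,"jaw":0},{"tx":0,"ty":0,"tz":0.3,"roll":0,"jaw":0},{"tx":0,"ty":0,"tz":0.3,"roll":0,"jaw":0},{"tx":0,"ty":0,"tz":0.3,"roll":0,"jaw":0},{"tx":0,"ty":0,"tz":0,"roll":0,"jaw":0}]';  python3 -m jog '[{"tx":0,"ty":0,"tz":0.2,"roll":0,"jaw":0},{"tx":0,"ty":0,"tz":0.2,"roll":0,"jaw":0},{"tx":0,"ty":0,"tz":0.2,"roll":0,"jaw":0},{"tx":0,"ty":0,"tz":0,"roll":0,"jaw":0},{"tx":0,"ty":0,"tz":0,"roll":0,"jaw":0}]'
python3 - <<'E'
from h import *
c=capture("side");cv2.imwrite("pics/s3.png",cv2.resize(c["img"][210:330,290:450,::-1],(800,600),interpolation=2))
E
```

```text
time_s: 13.2
position: [0.5317, -0.2503, 0.1381]
tcp_rot: [[1.0, 0.004, 0.0], [0.004, -1.0, -0.001], [-0.0, 0.001, -1.0]]
force: [-2.7, -1.9, 1.5]
opening: 0.41
grasp_force: 30.0
time_s: 13.7
position: [0.5323, -0.2499, 0.1324]
tcp_rot: [[1.0, 0.004, 0.001], [0.004, -1.0, -0.0], [0.001, 0.0, -1.0]]
force: [-1.5, -2.2, 1.2]
opening: 0.412
grasp_force: 30.0
```

View pics/s3.png

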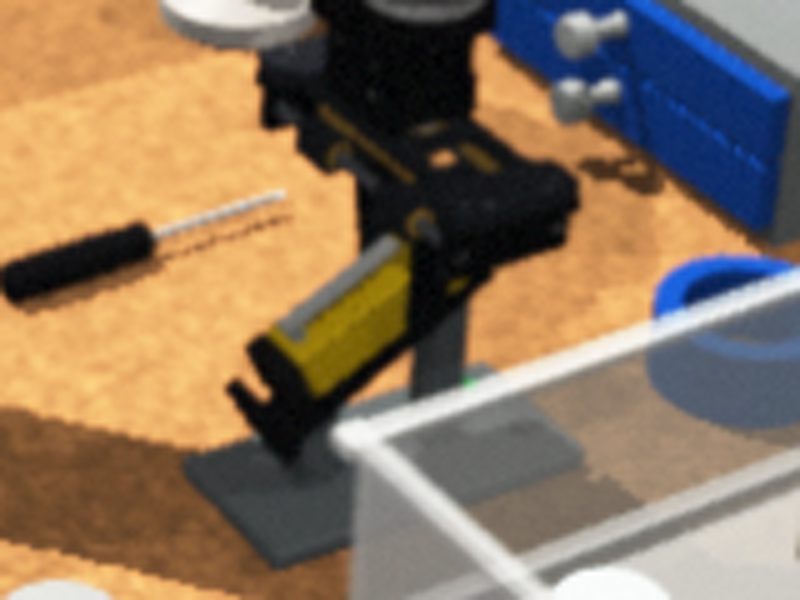

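The torch has pivoted to nearly 30°, with its tail by the stop. I'll press a little further until it sits flush.

```bash
python3 -m jog '[{"tx":0,"ty":0,"tz":0.15,"roll":0,"jaw":0},{"tx":0,"ty":0,"tz":0,"roll":0,"jaw":0},{"tx":0,"ty":0,"tz":0,"roll":0,"jaw":0}]';  python3 -m jog '[{"tx":0,"ty":0,"tz":0.15,"roll":0,"jaw":0},{"tx":0,"ty":0,"tz":0,"roll":0,"jaw":0},{"tx":0,"ty":0,"tz":0,"roll":0,"jaw":0}]'
```

```text
time_s: 14.05
position: [0.5322, -0.2497, 0.1311]
tcp_rot: [[1.0, 0.004, 0.001], [0.004, -1.0, -0.0], [0.001, 0.0, -1.0]]
force: [-0.4, 0.0, 2.0]
opening: 0.41
grasp_force: 30.0
time_s: 14.35
position: [0.5317, -0.2495, 0.1295]
tcp_rot: [[1.0, 0.004, -0.0], [0.004, -1.0, 0.0], [-0.0, -0.0, -1.0]]
force: [0.1, -0.4, 2.1]
opening: 0.414
grasp_force: 30.0
```

```bash
python3 -m jog '[{"tx":0,"ty":0,"tz":0.15,"roll":0,"jaw":0},{"tx":0,"ty":0,"tz":0,"roll":0,"jaw":0},{"tx":0,"ty":0,"tz":0,"roll":0,"jaw":0}]';  python3 -m jog '[{"tx":0,"ty":0,"tz":0.1,"roll":0,"jaw":0},{"tx":0,"ty":0,"tz":0,"roll":0,"jaw":0},{"tx":0,"ty":0,"tz":0,"roll":0,"jaw":0}]'
```

```text
time_s: 14.65
position: [0.5317, -0.2495, 0.129]
tcp_rot: [[1.0, 0.004, 0.0], [0.004, -1.0, 0.0], [0.0, -0.0, -1.0]]
force: [-1.5, 0.8, 9.4]
opening: 0.415
grasp_force: 30.0
time_s: 14.95
position: [0.5318, -0.2495, 0.1289]
tcp_rot: [[1.0, 0.004, 0.0], [0.004, -1.0, -0.0], [0.0, 0.0, -1.0]]
force: [-3.5, 2.1, 14.8]
opening: 0.412
grasp_force: 30.0
```

Force is now rising with no further travel, so it is flush. Sliding down the slope to the stop.

```bash
python3 -m jog '[{"tx":-0.26,"ty":0,"tz":0.05,"roll":0,"jaw":0},{"tx":0,"ty":0,"tz":0,"roll":0,"jaw":0},{"tx":0,"ty":0,"tz":0,"roll":0,"jaw":0}]';  python3 -m jog '[{"tx":-0.26,"ty":0,"tz":0.15,"roll":0,"jaw":0},{"tx":0,"ty":0,"tz":0,"roll":0,"jaw":0},{"tx":0,"ty":0,"tz":0,"roll":0,"jaw":0}]';python3 -m jog '[{"tx":-0.17,"ty":0,"tz":0.1,"roll":0,"jaw":0},{"tx":0,"ty":0,"tz":0,"roll":0,"jaw":0},{"tx":0,"ty":0,"tz":0,"roll":0,"jaw":0}]'
```

```text
time_s: 15.25
position: [0.529, -0.2497, 0.1274]
tcp_rot: [[1.0, 0.004, -0.0], [0.004, -1.0, -0.0], [-0.0, 0.0, -1.0]]
force: [-1.8, 0.4, 8.4]
opening: 0.413
grasp_force: 30.0
time_s: 15.55
position: [0.5268, -0.25, 0.1261]
tcp_rot: [[1.0, 0.004, 0.001], [0.004, -1.0, -0.001], [0.001, 0.001, -1.0]]
force: [-0.4, 0.7, 8.3]
opening: 0.412
grasp_force: 30.0
time_s: 15.85
position: [0.5267, -0.25, 0.1261]
tcp_rot: [[1.0, 0.004, 0.004], [0.004, -1.0, -0.001], [0.004, 0.001, -1.0]]
force: [1.5, 2.0, 12.7]
opening: 0.414
grasp_force: 30.0
```

It stopped at x 0.5267; I predicted 0.5265. One more nudge to confirm, then look.

```bash
python3 -m jog '[{"tx":-0.2,"ty":0,"tz":0.05,"roll":0,"jaw":0},{"tx":0,"ty":0,"tz":0,"roll":0,"jaw":0},{"tx":0,"ty":0,"tz":0,"roll":0,"jaw":0}]'
python3 - <<'E'
from h import *
c=capture("side");a=cv2.resize(c["img"][225:325,310:410,::-1],(600,600),interpolation=2)
cv2.imwrite("pics/s4.png",a)
E
```

```text
time_s: 16.15
position: [0.5266, -0.2503, 0.126]
tcp_rot: [[1.0, 0.002, 0.009], [0.002, -1.0, -0.002], [0.009, 0.002, -1.0]]
force: [4.8, 2.8, 11.9]
opening: 0.413
grasp_force: 30.0
```

View pics/s4.png

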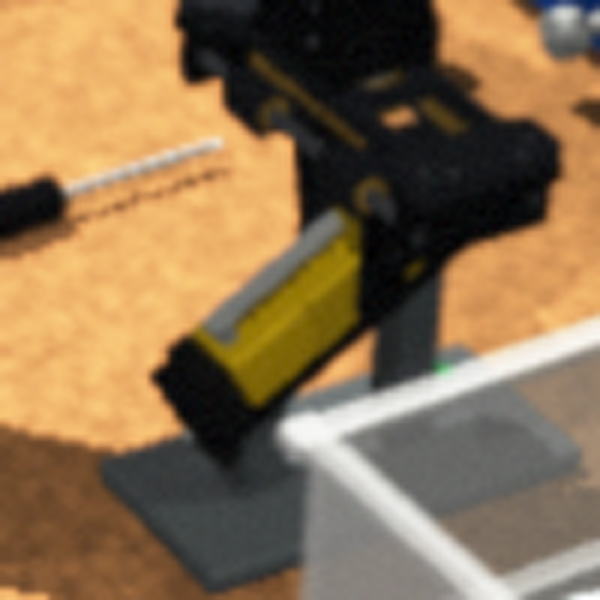

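The tail is seated against the stop and the underside lies on the rail. I'll relax the push, open gradually, and withdraw straight up.

```bash
python3 -m jog '[{"tx":0.3,"ty":0,"tz":-0.1,"roll":0,"jaw":0},{"tx":0,"ty":0,"tz":0,"roll":0,"jaw":0},{"tx":0,"ty":0,"tz":0,"roll":0,"jaw":0.44},{"tx":0,"ty":0,"tz":0,"roll":0,"jaw":0.47},{"tx":0,"ty":0,"tz":0,"roll":0,"jaw":0.5},{"tx":0,"ty":0,"tz":0,"roll":0,"jaw":0.6},{"tx":0,"ty":0,"tz":0,"roll":0,"jaw":0.7},{"tx":0,"ty":0,"tz":0,"roll":0,"jaw":0.7}]'; python3 -m jog '[{"tx":0,"ty":0,"tz":0,"roll":0,"jaw":0.8},{"tx":0,"ty":0,"tz":0,"roll":0,"jaw":0.8},{"tx":0,"ty":0,"tz":-1,"roll":0,"jaw":0.8},{"tx":0,"ty":0,"tz":-2,"roll":0,"jaw":0.8},{"tx":0,"ty":0,"tz":-4,"roll":0,"jaw":0.8},{"tx":0,"ty":0,"tz":-4,"roll":0,"jaw":0.8},{"tx":0,"ty":0,"tz":-4,"roll":0,"jaw":0.8},{"tx":0,"ty":0,"tz":0,"roll":0,"jaw":0.8}]'
python3 -m jog '[{"tx":-4,"ty":0,"tz":-2,"roll":0,"jaw":0.8},{"tx":-4,"ty":0,"tz":0,"roll":0,"jaw":0.8},{"tx":0,"ty":0,"tz":0,"roll":0,"jaw":0.8},{"tx":0,"ty":0,"tz":0,"roll":0,"jaw":0.8},{"tx":0,"ty":0,"tz":0,"roll":0,"jaw":0.8}]'
python3 - <<'E'
from h import *
np.set_printoptions(precision=4,suppress=True)
c=capture("side");a=cv2.resize(c["img"][225:325,310:410,::-1],(400,400),interpolation=2)
r=[ray(c,pose(c),l["point"]) for l in landmark_of("side","torch_lens")[:1]]
st=read_state();w=capture("wrist");b=w["img"][:,:,::-1][0:300,170:470]
l=landmark_of("wrist","torch_lens"); print(l[:1])
if l and r: print(tri(r+[ray(w,pose(w,st),l[0]["point"])]))
cv2.imwrite("pics/f.png",np.hstack([a,cv2.resize(b,(400,400))]))
x=np.array([.458,-.2495,.062]);print("expected",x+[.16*.866-.018*.5,0,.08+.018*.866])
E
```

```text
time_s: 17.0
position: [0.5257, -0.2497, 0.1243]
tcp_rot: [[1.0, 0.004, -0.0], [0.004, -1.0, 0.0], [-0.0, -0.0, -1.0]]
force: [0.2, 0.4, 0.0]
opening: 0.665
grasp_force: 0.0
time_s: 17.8
position: [0.529, -0.2519, 0.2819]
tcp_rot: [[1.0, 0.004, 0.012], [0.004, -1.0, -0.009], [0.012, 0.009, -1.0]]
force: [1.2, -0.6, 0.8]
opening: 0.797
grasp_force: 0.0
time_s: 18.3
position: [0.4466, -0.2504, 0.2947]
tcp_rot: [[1.0, 0.004, 0.001], [0.004, -1.0, -0.001], [0.001, 0.001, -1.0]]
force: [-0.4, -0.6, 0.1]
opening: 0.803
grasp_force: 0.0
[{'point': [49.1, 323.2], 'p': 0.56}]
(array([ 0.5848, -0.2511,  0.1578]), [np.float64(0.0014593847166535436), np.float64(0.001459384716653523)])
expected [ 0.5876 -0.2495  0.1576]
```

View pics/f.png

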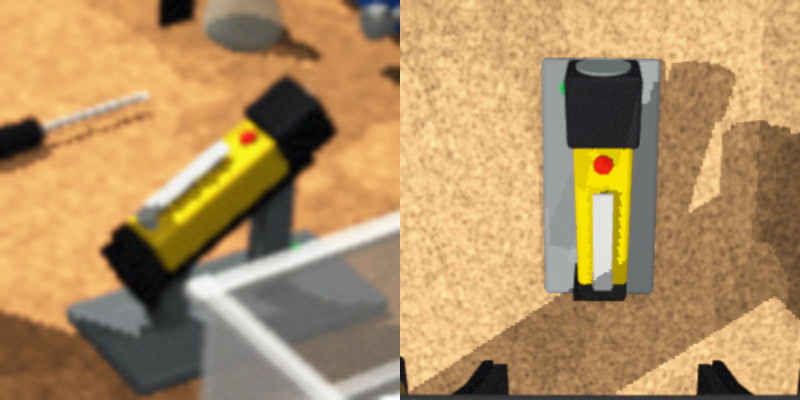

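The torch lies centred along the rail, clip up, lens at the high end and tail on the stop. The measured lens position is within about 3 mm of expected. The gripper is clear, so I'm handing in.

```bash
python3 -c "from rig import hand_in; print(hand_in())"
```

```text
the job is handed in; nothing more can be done
None
```

The torch is resting on its charging rail, clip up, lens at the high end and tail against the stop; the gripper is clear and the job is handed in at about 18.5 s.

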